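# Spacer on the tape spindle, new roll held ready above it

### The arm

A 6-joint arm with a two-finger parallel gripper is mounted at the origin on a cart in front of the work surface, level with it; the furniture and walls round the work are solid. World frame = base frame: x ahead of the robot, y to its left, z up, the work surface at z = 0. Lengths are in m, angles in degrees, forces in N, time in s.
With the tool pointing down it reaches from about 0.4 to 0.825 m from the base axis. Payload 7 kg.
Tool frame: the origin (TCP) lies on the centre line of the jaws, within the pads' length; the fingertips stand r.tip_reach ahead of it and the grasp point (between the pads) is the TCP (r.tip_reach is the distance from the TCP to the fingertips, in m); z points along the fingers, y is the line along which they close (so a half turn about z gives the same grasp; the last joint's range is limited). The gripper opens to 88 mm and grips with 3 to 60 N. Pads are 19 mm wide; open, the fingers measure 130 mm over their backs; the gripper's body (78 mm by 193 mm) begins 47 mm behind the grasp point.
Start: joints at [83.658, 20.546, 0.682, 0, -70.136, -16.507], TCP at [0.262, 0.622, 0.246] pointing down, gripper open.
Joint ranges: [-176.03, 176.03], [-82.01, 121.73], [-58.28, 71.71], [-173.87, 95.51], [-174.79, -0.11], [-173.66, 173.66]. Speed limits (degrees/s): [136.94, 136.94, 172.46, 180, 180, 180].

### API

Orientations are given as [roll, pitch, yaw] about the fixed x, y, z axes, in that order (R = Rz(yaw) Ry(pitch) Rx(roll)).
In Python, from plant import sensors, cams, r gives the robot as it stands.
- The arm moves only by the tool drive_tool, never from a script. Its argument "rows" is a list of rows, each an object of numbers: "fingers": the gripper's target within -1 to 1 (fully open at 1, half-way at 0, shut at -1); "x", "y", "z": the shift along the tool's x, y, z in m; "spin": the turn about the tool's z in rad. A call has 1 to 10 rows; each row is the pose to reach, as a shift and turn from the pose commanded when the call began, along the tool's axes at that moment; what a row does not reach only later rows make up. A row lasts 1/8 s, in which the tool goes at most 62.5 mm and 10.7 degrees, less where a joint would pass 70% of its speed; a pose out of reach is approached as far as the arm can. A call with a gripper value outside its range is refused whole. The fingers move at their own pace and stop on an object; "newtons" is the grip in N (left out, the last holds). Time passes only in rows, so rows that repeat a pose let the fingers close. It gives the time, the measured TCP pose, the force, the opening and the grip force at its end, in the units of the state.
- sensors.get_state(): the state, without advancing time (a new reading comes with each control period).
- cams.capture(name): name is "scene" or "top" or "wrist"; returns a dict with "pixels" (480x640x3 uint8, red, green, blue), "intrinsics" (3x3 intrinsics, pixels), "eye" and "orientation" of the camera in the world; the wrist camera has in their place "T_tool_cam" (4x4, takes a point from camera to tool coordinates, whose origin is the TCP and whose axes are the flange's). Camera axes: x right, y up, looking along -z (the intrinsics and any distortion apply to the point x, -y, -z); pixel columns grow to the right and rows downward; lengths in m; the calibration is good to about 2 mm. A picture is of the moment at which its call begins: read the wrist's pose just before it. There is no depth.
- r.close_job(): hands the job in; it is judged then, once.
The state is a dict: "time_s": time; "joints": joint angles; "qd": joint speeds; "joint_torque": joint torques, N m; "tcp_pos": TCP position; "eef_rot": TCP orientation; "contact_force": force on the tool from outside, world axes, zero at the start; "moment": the same for the moment, N m; "gripper_width": finger opening in m; "gripper_force": force on a finger pad.
Only numpy, scipy, OpenCV 4.12 (cv2) and the standard library are available. Lean on these libraries where they do the work, as an engineer would, in place of code of your own. Each camera call takes 0.05 s, during which the arm holds its last target. There are 200 camera calls.

### The job

Get the tape spindle ready for its new roll: slip the green spacer over the spindle all the way down onto the base and let go of it. Then pick up the tan tape roll, lift it over the large stapler in between and hold it still, level and centred about a centimetre above the spindle's tip, never touching spindle or spacer with it, so that I can check that its core will fit; finish while still holding it there. Leave the large stapler, the pen box and the lens can where they stand.

Things in the scene. Friction and masses are not known exactly. Their poses are not given: they have to be found in the camera images.
- stand: Tape spindle, fixed to the table: round black base, 90 mm in diameter and 12 mm thick, with an upright steel spindle 14 mm thick at its centre; the last 8 mm of the spindle taper to a blunt tip. Origin: centre of the underside; z up.
- spindle_tip (a point): Tip of the steel spindle, on its axis, 62 mm above the table (50 mm above the base's top face).
- spindle_seat (a point): Foot of the spindle: on its axis, at the height of the base's top face, 12 mm above the table; the seated spacer rests here.
- spacer: Loose green plastic spacer, an upright ring 38 mm in outer diameter and 30 mm high, with a 20 mm hole right through; about 50 g. Stands on the table on the robot's right of the large stapler. Origin: centre of its underside; z is the ring's axis. Grasp across its outside.
- roll: Loose roll of tan tape with a pale paper core, lying flat: 54 mm in outer diameter, 25 mm high, with a 25 mm hole right through; about 90 g. Lies on the table on the robot's right of the large stapler, at least 10 cm (centre to centre) from the spacer. Origin: centre of its underside; z is the roll's axis. Grasp across its outside.
- heavy_stapler: Large black block stapler on a pale base, 222 x 56 x 122 mm (x, y, z), standing loose between the parts and the spindle, long side roughly along the robot's x; about 1 kg. Origin: centre of its underside.
- pen_box: Black mesh pen box with pens, 79 x 89 x 149 mm, loose, behind the parts. Origin: centre of its underside.
- lens_can: Black plastic lens can with cap, 43 mm in diameter and 52 mm high, loose, behind the spindle. Origin: centre of its underside.
Things that resemble listed ones, but are neither listed nor needed, are in the scene too. Of the things like the stand, leave any that is purple or turquoise; of the rest the smaller one is meant.

How it is judged:
By the outcome, as a careful person would: the job done as asked, in the order asked, and still so for the second after the job is handed in, while the arm keeps its last pose, push and grip.
It also fails if it takes over 72 s, if anything falls off the work surface, if the arm or the gripper's body presses on something with over 40 N, if the wrist force passes 120 N, or if a joint passes its speed limit or range.

## Working session

There is one attempt and no reset: what is moved stays moved. The work goes in short steps, Python scripts to look and compute and a tool call to move; the robot and the scene stay as the last step left them, time stands still between calls to the robot, and variables do not carry over. Pictures are saved under pics/ and viewed, at most 10 in all, crops included, and the job is handed in when it is done.

Besides the shell and the picture viewer there is one more tool, called after ">>>" as name(argument=value, ...), one argument or row to a line, values as JSON. drive_tool: Moves the arm, as the interface text tells. Its arguments: {"type":"object","properties":{"rows":{"type":"array"},"newtons":{"type":"number"}},"required":["rows"]}

```bash
mkdir -p pics; ls
cat > h.py <<'E'
import numpy as np, cv2
from plant import sensors, cams, r
from scipy.spatial.transform import Rotation as R
def cam(name):
    s=sensors.get_state(); c=cams.capture(name)
    if name=="wrist":
        T=np.array(c["T_tool_cam"]); Rt=R.from_euler("xyz",s["eef_rot"],degrees=True).as_matrix()
        o=Rt@T[:3,3]+s["tcp_pos"]; M=Rt@T[:3,:3]
    else:
        o=np.array(c["eye"]); q=np.array(c["orientation"])
        M=q if q.shape==(3,3) else R.from_euler("xyz",q,degrees=True).as_matrix()
    return c,np.array(c["intrinsics"]),o,M
def w(K,o,M,u,v,z):
    d=np.linalg.inv(K)@[u,v,1]; d=M@(d*[1,-1,-1]); return o+d*(z-o[2])/d[2]
def px(K,o,M,p):
    q=M.T@(np.array(p)-o)*[1,-1,-1]; q=K@q; return q[:2]/q[2]
E
python3 - <<'E'
from h import *
print(sensors.get_state(), r.tip_reach)
for n in ("top","scene"):
    c=cams.capture(n); print({k:v for k,v in c.items() if k!="pixels"})
    cv2.imwrite(f"pics/{n}0.png",c["pixels"][...,::-1])
E
```

```text
pics
{'time_s': 0.0, 'joints': array([ 8.36554468e+01,  2.05905994e+01,  6.34519484e-01, -2.09426097e-02,
       -7.01359500e+01, -1.65074340e+01]), 'qd': array([-0.04272458,  0.12870025,  0.02515866, -0.04959307, -0.05682441,
       -0.00754138]), 'joint_torque': array([ 7.34117912e-04, -5.82710373e+01,  2.93064415e+01,  6.99800581e+00,
        6.95346709e-03, -1.59070282e-04]), 'tcp_pos': array([0.26197178, 0.62159514, 0.24463517]), 'eef_rot': array([ 1.79906169e+02, -7.27595970e-03, -2.28591131e+01]), 'contact_force': array([ 0.29831683,  0.51242405, -0.25016948]), 'moment': array([ 0.04801117,  0.03713325, -0.01998507]), 'gripper_force': 0.0, 'gripper_width': 0.0878075864037714} 0.019
{'intrinsics': array([[597.09529409,   0.        , 316.77316956],
       [  0.        , 597.09529409, 234.29535621],
       [  0.        ,   0.        ,   1.        ]]), 'eye': array([0.37434698, 0.00930885, 1.38123784]), 'orientation': array([  8.06404569,  -0.19871798, -89.9854089 ])}
{'intrinsics': array([[487.13207386,   0.        , 322.96695226],
       [  0.        , 487.13207386, 242.98871849],
       [  0.        ,   0.        ,   1.        ]]), 'eye': array([-0.09772545, -0.68286062,  0.630893  ]), 'orientation': array([ 59.2277382 ,  -0.60533698, -44.25798165])}
```

View pics/top0.png

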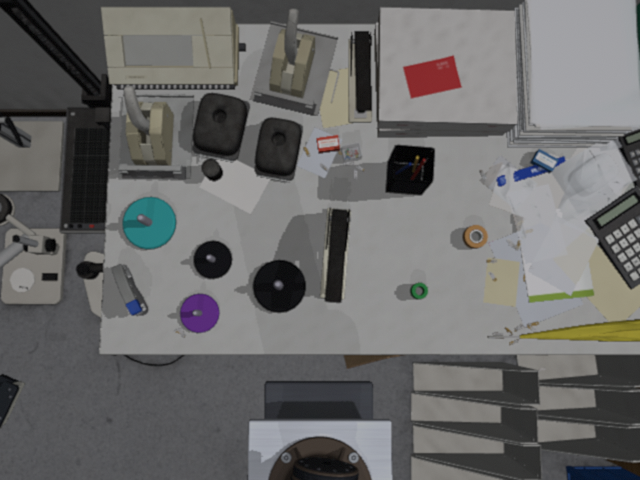

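View pics/scene0.png

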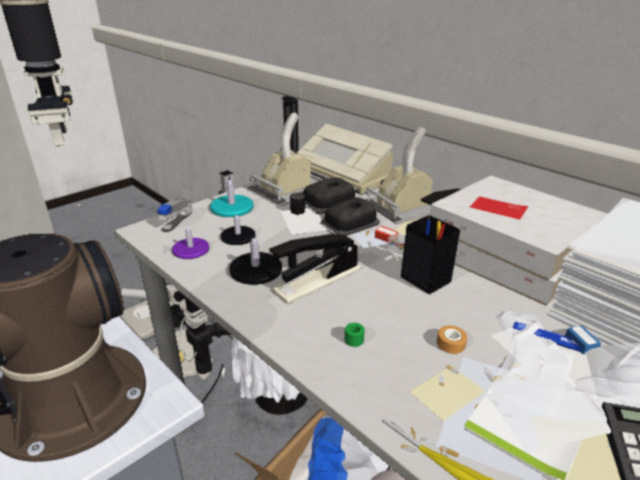

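The pictures show three groups of things that could be mistaken for each other.
- **Stands (top view):** black small (213,260), black large (279,286), purple (199,313), turquoise (149,222). I choose the smaller black one at (213,260).
- **Spacer:** the only green ring is at (419,291).
- **Roll:** the only tan ring is at (475,237).

The stapler is at (337,255), the lens can at (212,170) and the pen box at (411,170).

Run:
```python
from h import *
c,K,o,M=cam("top"); im=c["pixels"]; hsv=cv2.cvtColor(im,cv2.COLOR_RGB2HSV)
def blob(mask,u,v,rad=45):
    m=np.zeros(mask.shape,np.uint8); cv2.circle(m,(u,v),rad,255,-1); m&=mask
    n,l,s,ce=cv2.connectedComponentsWithStats(m); i=1+np.argmax(s[1:,4])
    cs,_=cv2.findContours((l==i).astype(np.uint8),0,2); return cv2.minEnclosingCircle(cs[0]),s[i],cs[0]
dark=cv2.inRange(hsv,(0,0,0),(180,255,60))
for n,mask,u,v,z,rad in [("stand",dark,213,260,.012,28),("big",dark,279,286,.012,40),("spacer",cv2.inRange(hsv,(45,100,30),(80,255,255)),419,291,.03,20),("roll",cv2.inRange(hsv,(5,80,60),(22,255,255)),475,237,.025,25),("can",dark,212,170,.052,20),("pen",dark,411,170,.149,40)]:
    (ce,ra),s,_=blob(mask,u,v,rad); p=w(K,o,M,*ce,z); e=w(K,o,M,ce[0]+ra,ce[1],z); print(n,np.round(ce,1),s,p.round(4),"dia",round(2*np.linalg.norm(e-p),4))
_,_,ct=blob(dark,337,255,60); b=cv2.boxPoints(cv2.minAreaRect(ct)); print("stapler",[w(K,o,M,*q,.122).round(3) for q in b])
cv2.imwrite("pics/crop.png",cv2.resize(np.hstack([im[140:340,140:350],im[140:340,380:520]]),None,fx=2.2,fy=2.2,interpolation=2)[...,::-1])
c=cams.capture("wrist");print(c["intrinsics"],c["T_tool_cam"])
```

```text
stand [212.2 259.5] [ 194  241   38   38 1083] [0.5096 0.2452 0.012 ] dia 0.0879
big [278.9 285.8] [ 253  260   53   52 2124] [0.4493 0.0912 0.012 ] dia 0.1216
spacer [418.8 290.5] [411 283  17  16 153] [ 0.4379 -0.2257  0.03  ] dia 0.037
roll [475.1 236.3] [464 225  24  23 268] [ 0.5622 -0.3588  0.025 ] dia 0.0547
can [212.1 169.3] [202 159  20  22 311] [0.7123 0.2436 0.052 ] dia 0.0506
pen [409.5 170. ] [ 386  145   49   50 2044] [ 0.6866 -0.1913  0.149 ] dia 0.1336
stapler [array([ 0.413, -0.003,  0.122]), array([ 0.609, -0.023,  0.122]), array([ 0.605, -0.065,  0.122]), array([ 0.409, -0.044,  0.122])]
[[381.28362177   0.         315.92192898]
 [  0.         381.28362177 235.41838574]
 [  0.           0.           1.        ]] [[-5.08327228e-04  9.52883327e-01  3.03336624e-01  8.37201461e-02]
 [ 9.99999868e-01  5.08917934e-04  7.71016239e-05 -4.09458638e-04]
 [-8.09045960e-05  3.03336623e-01 -9.52883459e-01 -1.38789164e-01]
 [ 0.00000000e+00  0.00000000e+00  0.00000000e+00  1.00000000e+00]]
```

View pics/crop.png

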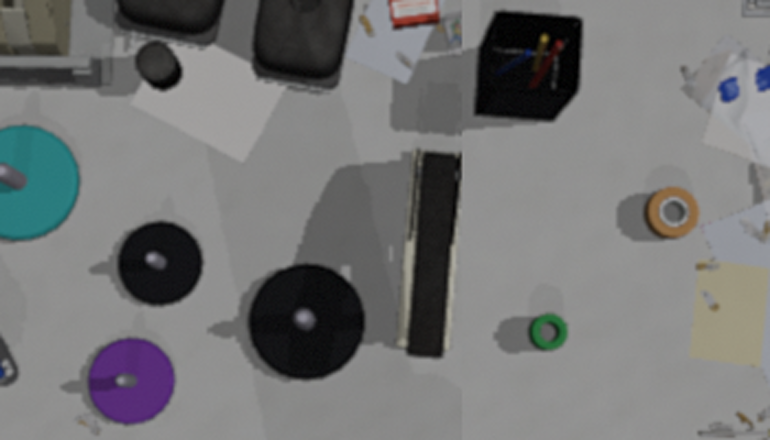

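The crop confirms that the chosen stand is the small black one (88 mm base, 90 mm expected), and that the green ring and tan roll are both right. I'll stop over the stand on the way for a close look.

>>> drive_tool(
  rows=[
    {"x": 0.327,"y": 0.266,"spin": -0.399,"fingers": 1},
    {"x": 0.327,"y": 0.266,"spin": -0.399,"fingers": 1},
    {"x": 0.327,"y": 0.266,"spin": -0.399,"fingers": 1},
    {"x": 0.327,"y": 0.266,"spin": -0.399,"fingers": 1},
    {"x": 0.327,"y": 0.266,"spin": -0.399,"fingers": 1},
    {"x": 0.327,"y": 0.266,"spin": -0.399,"fingers": 1},
    {"x": 0.327,"y": 0.266,"spin": -0.399,"fingers": 1},
    {"x": 0.327,"y": 0.266,"spin": -0.399,"fingers": 1},
    {"x": 0.327,"y": 0.266,"spin": -0.399,"fingers": 1},
    {"x": 0.327,"y": 0.266,"spin": -0.399,"fingers": 1},
  ],
)

```text
invalid input
```

```bash
cat >> h.py <<'E'
def find(im,K,o,M,lo,hi,p0,rad,z):
    hsv=cv2.cvtColor(im,cv2.COLOR_RGB2HSV); m=cv2.inRange(hsv,lo,hi)
    g=np.zeros_like(m); q=px(K,o,M,p0); cv2.circle(g,tuple(int(a) for a in q),rad,255,-1); m&=g
    n,l,s,ce=cv2.connectedComponentsWithStats(m); i=1+np.argmax(s[1:,4])
    cs,_=cv2.findContours((l==i).astype(np.uint8),0,2); ct=max(cs,key=len)[:,0]
    P=np.array([w(K,o,M,u,v,z)[:2] for u,v in ct]); return q,ct,P
def circ(P):
    from scipy.optimize import least_squares
    f=lambda a:np.hypot(*(P-a[:2]).T)-a[2]
    a=least_squares(f,[*P.mean(0),.03],loss="soft_l1",f_scale=.001).x; return a,np.abs(f(a)).mean()
E
python3 - <<'E'
from h import *
print(sensors.get_state()["tcp_pos"],sensors.get_state()["eef_rot"],sensors.get_state()["joints"])
c,K,o,M=cam("wrist"); im=c["pixels"]
q,ct,P=find(im,K,o,M,(0,0,0),(180,255,60),(.51,.245,.012),110,.012); a,e=circ(P); print(q,a,e)
print("base px",px(K,o,M,[a[0],a[1],.012]),"tip px pred",px(K,o,M,[a[0],a[1],.062]))
cv2.imwrite("pics/w1.png",im[...,::-1])
E
```

```text
[0.26203063 0.62176179 0.24495793] [ 1.79939760e+02 -6.03350215e-03 -2.28527357e+01] [ 8.36565398e+01  2.05769206e+01  6.52995310e-01 -1.20507620e-02
 -7.01355464e+01 -1.65051779e+01]Traceback (most recent call last):
  File "<stdin>", line 4, in <module>
  File "h.py", line 20, in find
    n,l,s,ce=cv2.connectedComponentsWithStats(m); i=1+np.argmax(s[1:,4])
                                                      ~~~~~~~~~^^^^^^^^^
    return _wrapfunc(a, 'argmax', axis=axis, out=out, **kwds)
    return bound(*args, **kwds)
ValueError: attempt to get argmax of an empty sequence
```

The call was refused as invalid, so I'll give every field explicitly.

>>> drive_tool(
  rows=[
    {"x": 0.327,"y": 0.266,"z": 0.0,"spin": -0.4,"fingers": 1.0},
    {"x": 0.327,"y": 0.266,"z": 0.0,"spin": -0.4,"fingers": 1.0},
    {"x": 0.327,"y": 0.266,"z": 0.0,"spin": -0.4,"fingers": 1.0},
    {"x": 0.327,"y": 0.266,"z": 0.0,"spin": -0.4,"fingers": 1.0},
    {"x": 0.327,"y": 0.266,"z": 0.0,"spin": -0.4,"fingers": 1.0},
    {"x": 0.327,"y": 0.266,"z": 0.0,"spin": -0.4,"fingers": 1.0},
    {"x": 0.327,"y": 0.266,"z": 0.0,"spin": -0.4,"fingers": 1.0},
    {"x": 0.327,"y": 0.266,"z": 0.0,"spin": -0.4,"fingers": 1.0},
    {"x": 0.327,"y": 0.266,"z": 0.0,"spin": -0.4,"fingers": 1.0},
    {"x": 0.327,"y": 0.266,"z": 0.0,"spin": -0.4,"fingers": 1.0},
  ],
  newtons=20,
)

```text
time_s: 1.5
tcp_pos: [0.4598, 0.2507, 0.2455]
eef_rot: [-180.0, 0.0, 0.1]
contact_force: [0.3, -0.4, -0.1]
gripper_width: 0.0881
gripper_force: 0.0
```

Run:
```python
from h import *
c,K,o,M=cam("wrist"); im=c["pixels"]
q,ct,P=find(im,K,o,M,(0,0,0),(180,255,60),(.51,.245,.012),110,.012); a,e=circ(P); print(q,a,e)
print("base px",px(K,o,M,[a[0],a[1],.012]),"tip px pred",px(K,o,M,[a[0],a[1],.062]),sensors.get_state()["joints"])
cv2.imwrite("pics/w1.png",im[...,::-1])
```

```text
[321.94452161 150.89854223] [0.51287945 0.24738999 0.04231808] 0.00029460660380519794
base px [319.46124927 147.81777546] tip px pred [319.98909213 152.90884399] [ 5.00910008e+01  6.25671421e+00 -1.82451727e+01 -3.41296732e-03
 -6.55006928e+01  4.00585895e+01]
```

View pics/w1.png

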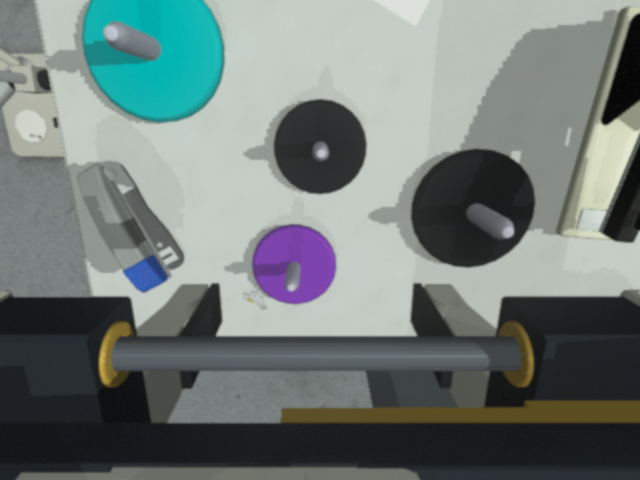

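The wrist view shows the chosen stand's base at (320,147) with its tip near (320,153), which matches the projection. The purple stand is at (294,263) and the large black one at (473,208). On to the spacer.

>>> drive_tool(
  rows=[
    {"x": -0.04,"y": 0.476,"z": 0.0,"spin": 0.0,"fingers": 1.0},
    {"x": -0.04,"y": 0.476,"z": 0.0,"spin": 0.0,"fingers": 1.0},
    {"x": -0.04,"y": 0.476,"z": 0.0,"spin": 0.0,"fingers": 1.0},
    {"x": -0.04,"y": 0.476,"z": 0.0,"spin": 0.0,"fingers": 1.0},
    {"x": -0.04,"y": 0.476,"z": 0.0,"spin": 0.0,"fingers": 1.0},
    {"x": -0.04,"y": 0.476,"z": 0.0,"spin": 0.0,"fingers": 1.0},
    {"x": -0.04,"y": 0.476,"z": 0.0,"spin": 0.0,"fingers": 1.0},
    {"x": -0.04,"y": 0.476,"z": 0.08,"spin": 0.0,"fingers": 1.0},
    {"x": -0.04,"y": 0.476,"z": 0.08,"spin": 0.0,"fingers": 1.0},
    {"x": -0.04,"y": 0.476,"z": 0.08,"spin": 0.0,"fingers": 1.0},
  ],
)

```text
time_s: 2.8
tcp_pos: [0.4196, -0.2261, 0.1638]
eef_rot: [-180.0, 0.3, 0.0]
contact_force: [-0.9, -0.0, 0.5]
gripper_width: 0.0878
gripper_force: 0.0
```

Run:
```python
from h import *
print(sensors.get_state()["tcp_pos"])
c,K,o,M=cam("wrist"); im=c["pixels"]
q,ct,P=find(im,K,o,M,(45,100,30),(80,255,255),(.438,-.226,.03),80,.03); a,e=circ(P); print("spacer",q,a,e)
q,ct,P=find(im,K,o,M,(5,80,60),(22,255,255),(.562,-.359,.025),90,.025); a,e=circ(P); print("roll",q,a,e)
```

```text
[ 0.41963962 -0.2260775   0.16376506]
spacer [315.84572799 206.91881754] [ 0.442055   -0.22622094  0.01859871] 0.0005891947573242826
roll [522.1106481  17.7103139] [ 0.56391714 -0.35829768  0.02531269] 0.003984500001644287
```

>>> drive_tool(
  rows=[
    {"x": 0.021,"y": 0.0,"z": 0.05,"spin": 0.0,"fingers": 1.0},
    {"x": 0.021,"y": 0.0,"z": 0.1,"spin": 0.0,"fingers": 1.0},
    {"x": 0.021,"y": 0.0,"z": 0.14,"spin": 0.0,"fingers": 1.0},
    {"x": 0.021,"y": 0.0,"z": 0.14,"spin": 0.0,"fingers": 1.0},
    {"x": 0.021,"y": 0.0,"z": 0.14,"spin": 0.0,"fingers": 0.0},
    {"x": 0.021,"y": 0.0,"z": 0.14,"spin": 0.0,"fingers": -0.5},
    {"x": 0.021,"y": 0.0,"z": 0.14,"spin": 0.0,"fingers": -1.0},
    {"x": 0.021,"y": 0.0,"z": 0.14,"spin": 0.0,"fingers": -1.0},
    {"x": 0.021,"y": 0.0,"z": 0.14,"spin": 0.0,"fingers": -1.0},
    {"x": 0.021,"y": 0.0,"z": 0.14,"spin": 0.0,"fingers": -1.0},
  ],
  newtons=20,
)

```text
time_s: 4.1
tcp_pos: [0.4417, -0.2262, 0.0256]
eef_rot: [180.0, -0.0, 0.1]
contact_force: [0.0, -0.6, 3.6]
gripper_width: 0.0363
gripper_force: 20.0
```

>>> drive_tool(
  rows=[
    {"x": 0.0,"y": 0.0,"z": -0.05,"spin": 0.0,"fingers": -1.0},
    {"x": 0.0,"y": 0.0,"z": -0.1,"spin": 0.0,"fingers": -1.0},
    {"x": 0.0,"y": 0.0,"z": -0.15,"spin": 0.0,"fingers": -1.0},
    {"x": 0.0,"y": 0.0,"z": -0.2,"spin": 0.0,"fingers": -1.0},
    {"x": 0.0,"y": 0.0,"z": -0.2,"spin": 0.0,"fingers": -1.0},
    {"x": 0.0,"y": 0.0,"z": -0.2,"spin": 0.0,"fingers": -1.0},
  ],
)

```text
time_s: 4.85
tcp_pos: [0.4413, -0.2259, 0.2251]
eef_rot: [-180.0, 0.0, 0.0]
contact_force: [-0.1, 0.1, -0.9]
gripper_width: 0.0363
gripper_force: 20.0
```

Run:
```python
from h import *
s=sensors.get_state(); print(s["tcp_pos"],s["gripper_width"],s["contact_force"])
c,K,o,M=cam("wrist"); im=c["pixels"]; t=s["tcp_pos"]; zt=t[2]-.0256+.03
q,ct,P=find(im,K,o,M,(45,100,20),(80,255,255),(t[0],t[1],zt),120,zt); a,e=circ(P); print("spacer",q,a-[t[0],t[1],0],e)
cv2.imwrite("pics/w2.png",im[...,::-1])
```

```text
[ 0.44126371 -0.22591238  0.22505387] 0.03631214624162464 [-0.05346432  0.08479364 -0.87382802]
spacer [315.76293664 332.47977169] [ 0.01226125 -0.00010476  0.01551065] 0.0011421230153026045
```

View pics/w2.png

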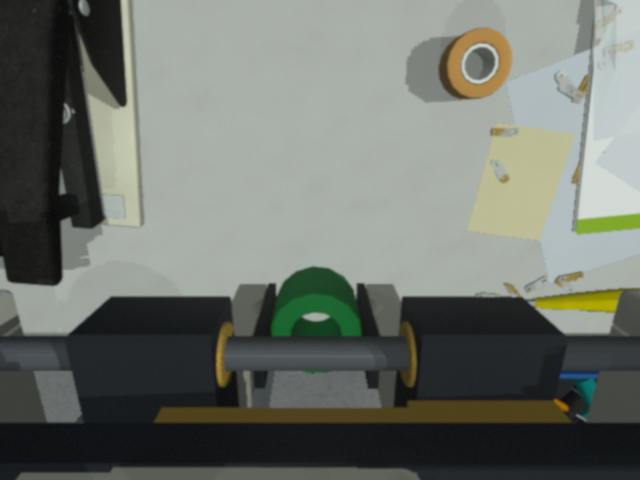

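The spacer is held between the pads: top face centred at u≈317, rear rim at v≈372, hole rim at v≈312. The roll is at (480,63). I'll get the spacer's x offset in the grip from the column profile.

Run:
```python
from h import *
t=sensors.get_state()["tcp_pos"]
c,K,o,M=cam("wrist"); im=c["pixels"]; zt=t[2]+.0044
print([(v,*im[v,312:321].mean(0).astype(int)) for v in list(range(262,316,2))+list(range(366,378))])
for n,x in [("+x bottom",None),("+rim",.019),("hole+",.01),("hole-",-.01),("-rim",-.019)]:
    p=[t[0]+(.019 if x is None else x),t[1],zt-(.03 if x is None else 0)]; print(n,px(K,o,M,p),px(K,o,M,np.array(p)+[.002,0,0])[1])
# stand in wrist-camera terms
cv2.imwrite("pics/x.png",im)
```

```text
[(262, np.int64(167), np.int64(176), np.int64(169)), (264, np.int64(166), np.int64(174), np.int64(167)), (266, np.int64(128), np.int64(141), np.int64(130)), (268, np.int64(46), np.int64(76), np.int64(52)), (270, np.int64(35), np.int64(70), np.int64(42)), (272, np.int64(33), np.int64(69), np.int64(41)), (274, np.int64(33), np.int64(69), np.int64(41)), (276, np.int64(33), np.int64(70), np.int64(41)), (278, np.int64(32), np.int64(69), np.int64(41)), (280, np.int64(31), np.int64(69), np.int64(40)), (282, np.int64(31), np.int64(69), np.int64(39)), (284, np.int64(30), np.int64(69), np.int64(39)), (286, np.int64(30), np.int64(68), np.int64(39)), (288, np.int64(29), np.int64(68), np.int64(38)), (290, np.int64(29), np.int64(68), np.int64(38)), (292, np.int64(28), np.int64(71), np.int64(38)), (294, np.int64(30), np.int64(86), np.int64(44)), (296, np.int64(31), np.int64(102), np.int64(50)), (298, np.int64(30), np.int64(102), np.int64(49)), (300, np.int64(29), np.int64(101), np.int64(48)), (302, np.int64(29), np.int64(101), np.int64(49)), (304, np.int64(29), np.int64(101), np.int64(49)), (306, n
[... 406 characters left out ...]
(58), np.int64(68), np.int64(67)), (370, np.int64(50), np.int64(76), np.int64(60)), (371, np.int64(41), np.int64(90), np.int64(55)), (372, np.int64(56), np.int64(97), np.int64(67)), (373, np.int64(83), np.int64(101), np.int64(89)), (374, np.int64(98), np.int64(105), np.int64(102)), (375, np.int64(101), np.int64(107), np.int64(105)), (376, np.int64(101), np.int64(106), np.int64(105)), (377, np.int64(101), np.int64(106), np.int64(105))]
+x bottom [315.84227079 261.00867604] 256.9628298191987
+rim [315.7739575  289.58515466] 284.8718869464907
hole+ [315.76828168 310.32176782] 305.7793074752037
hole- [315.75638155 353.79892032] 349.6043075619116
-rim [315.75132391 372.27702966] 368.2260432209412
```

>>> drive_tool(
  rows=[
    {"x": 0.01,"y": -0.4725,"z": 0.0,"spin": 0.0,"fingers": -1.0},
    {"x": 0.01,"y": -0.4725,"z": 0.0,"spin": 0.0,"fingers": -1.0},
    {"x": 0.01,"y": -0.4725,"z": 0.0,"spin": 0.0,"fingers": -1.0},
    {"x": 0.01,"y": -0.4725,"z": 0.0,"spin": 0.0,"fingers": -1.0},
    {"x": 0.01,"y": -0.4725,"z": 0.0,"spin": 0.0,"fingers": -1.0},
    {"x": 0.01,"y": -0.4725,"z": 0.0,"spin": 0.0,"fingers": -1.0},
    {"x": 0.01,"y": -0.4725,"z": 0.0,"spin": 0.0,"fingers": -1.0},
    {"x": 0.01,"y": -0.4725,"z": 0.06,"spin": 0.0,"fingers": -1.0},
    {"x": 0.01,"y": -0.4725,"z": 0.06,"spin": 0.0,"fingers": -1.0},
    {"x": 0.01,"y": -0.4725,"z": 0.06,"spin": 0.0,"fingers": -1.0},
  ],
)

```text
time_s: 6.2
tcp_pos: [0.4508, 0.2458, 0.1645]
eef_rot: [179.8, 0.1, 0.1]
contact_force: [-0.0, -0.6, 0.4]
gripper_width: 0.0363
gripper_force: 20.0
```

Run:
```python
from h import *
print(sensors.get_state()["tcp_pos"],sensors.get_state()["eef_rot"])
c,K,o,M=cam("wrist"); im=c["pixels"]
q,ct,P=find(im,K,o,M,(0,0,0),(180,255,70),(.512,.246,.012),80,.012); a,e=circ(P); print(q,a,e,ct.min(0),ct.max(0))
print("base px",px(K,o,M,[a[0],a[1],.012]),"tip",px(K,o,M,[a[0],a[1],.062]),px(K,o,M,[a[0],a[1]+.002,.062]))
u,v=[int(k) for k in q]
cv2.imwrite("pics/w3.png",cv2.resize(im[v-80:v+80,u-100:u+100],None,fx=4,fy=4,interpolation=2)[:600,:,::-1])
print(u-100,v-80)
```

```text
[0.45082254 0.24582766 0.16448808] [1.79842506e+02 1.05882963e-01 1.08987774e-01]
[315.17021803 145.46551876] [0.51306771 0.2473613  0.04255231] 0.00023101282976359177 [256  82] [371 200]
base px [313.34302691 143.99442566] tip [313.0413906  150.18771794] [309.81374363 150.18391313]
215 65
```

View pics/w3.png

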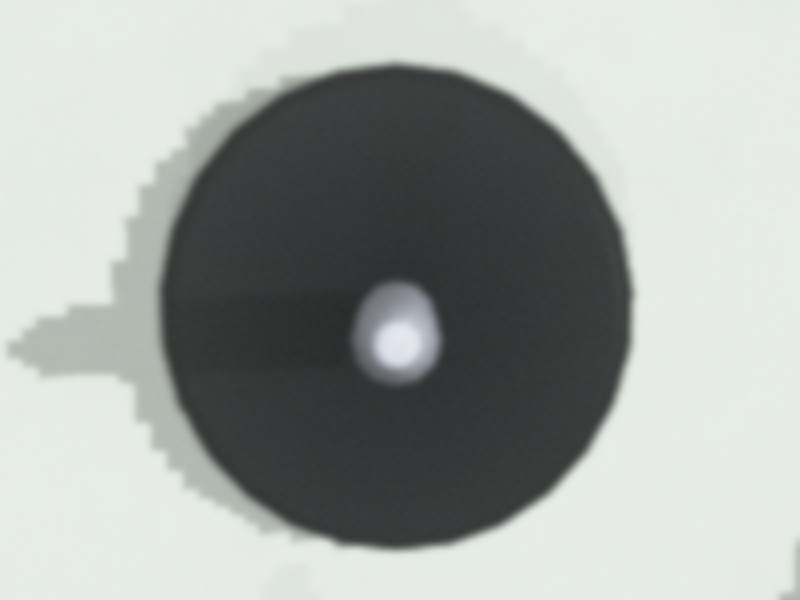

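Base spans u 255.5–373 (89.7 mm, so the size checks) and the tip is at about (314.5,151). That puts the stand at (0.5128, 0.2465). Next I move over the tip.

>>> drive_tool(
  rows=[
    {"x": 0.03,"y": -0.001,"z": 0.0,"spin": 0.0,"fingers": -1.0},
    {"x": 0.063,"y": -0.001,"z": 0.0,"spin": 0.0,"fingers": -1.0},
    {"x": 0.063,"y": -0.001,"z": 0.03,"spin": 0.0,"fingers": -1.0},
    {"x": 0.063,"y": -0.001,"z": 0.06,"spin": 0.0,"fingers": -1.0},
    {"x": 0.063,"y": -0.001,"z": 0.06,"spin": 0.0,"fingers": -1.0},
    {"x": 0.063,"y": -0.001,"z": 0.06,"spin": 0.0,"fingers": -1.0},
    {"x": 0.063,"y": -0.001,"z": 0.06,"spin": 0.0,"fingers": -1.0},
    {"x": 0.063,"y": -0.001,"z": 0.06,"spin": 0.0,"fingers": -1.0},
  ],
)

```text
time_s: 7.25
tcp_pos: [0.5146, 0.2478, 0.1067]
eef_rot: [-179.9, -0.1, 0.1]
contact_force: [0.3, -0.1, -0.3]
gripper_width: 0.0366
gripper_force: 20.0
```

Run:
```python
from h import *
for k in range(2):
    c=cams.capture("wrist"); s=sensors.get_state(); print(s["tcp_pos"],s["eef_rot"])
a=c["pixels"][200:400,220:420]; S,K,o,M=cam("scene"); q=px(K,o,M,[.513,.2465,.07]); u,v=int(q[0]),int(q[1])
b=S["pixels"][v-40:v+40,u-40:u+40]
print(q)
cv2.imwrite("pics/w4.png",np.hstack([cv2.resize(a,(400,400),interpolation=2),cv2.resize(b,(400,400),interpolation=2)])[...,::-1])
```

```text
[0.51445195 0.24776089 0.10646999] [-1.79944244e+02 -6.23986214e-02  7.76571788e-02]
[0.51431882 0.24769806 0.10622053] [-1.79960379e+02 -4.23602122e-02  7.99657085e-02]
[236.55858758 211.69285289]
```

View pics/w4.png

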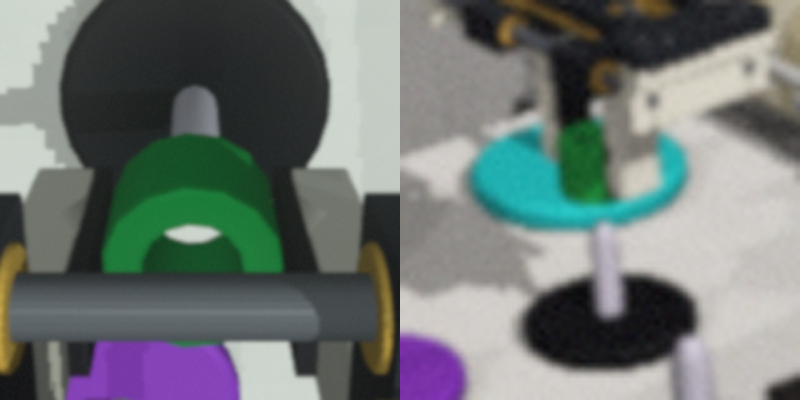

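Wrist view: spacer, spindle and base are aligned in y (193, 195 and 195 in the 2x crop). The scene view shows the spacer straight above the spindle; one quick numeric check of its left edge there.

Run:
```python
from h import *
c,K,o,M=cam("scene"); im=c["pixels"].astype(int)
for v in (200,204,207): print(v,[(u,*im[v,u]) for u in range(222,242,1) if im[v,u,1]>1.4*im[v,u,0] and im[v,u,2]<100][:1],[(u,*im[v,u]) for u in range(222,242,1) if im[v,u,1]>1.4*im[v,u,0] and im[v,u,2]<100][-1:])
for v in (220,226,232): print(v,[(u,*im[v,u]) for u in range(228,248)if im[v,u].min()>110])
x,y=.5133,.2475
for z in (.082,.095,.108):
    q=[px(K,o,M,[x+.019*np.cos(t),y+.019*np.sin(t),z]) for t in np.linspace(0,6.28,60)]; print(z,np.min(q,0),np.max(q,0))
for z in (.03,.045,.06): print("spindle",px(K,o,M,[.5128,.2467,z]))
```

```text
200 [(228, np.int64(40), np.int64(100), np.int64(55))] [(236, np.int64(45), np.int64(84), np.int64(49))]
204 [(228, np.int64(25), np.int64(95), np.int64(60))] [(236, np.int64(45), np.int64(85), np.int64(49))]
207 [(228, np.int64(26), np.int64(109), np.int64(82))] [(236, np.int64(37), np.int64(91), np.int64(48))]
220 [(228, np.int64(211), np.int64(205), np.int64(201)), (229, np.int64(213), np.int64(208), np.int64(204)), (230, np.int64(210), np.int64(205), np.int64(203)), (231, np.int64(209), np.int64(205), np.int64(201)), (232, np.int64(202), np.int64(198), np.int64(193)), (233, np.int64(183), np.int64(178), np.int64(176)), (234, np.int64(156), np.int64(150), np.int64(155)), (235, np.int64(162), np.int64(158), np.int64(165)), (236, np.int64(177), np.int64(172), np.int64(182)), (237, np.int64(188), np.int64(182), np.int64(194)), (238, np.int64(183), np.int64(175), np.int64(186)), (239, np.int64(187), np.int64(182), np.int64(186)), (240, np.int64(198), np.int64(194), np.int64(193)), (241, np.int64(208), np.int64(205), np.int64(200)), (242, np.int64(209), np.int64(204), np.int64(200)), (
[... 642 characters left out ...]
(184), np.int64(175), np.int64(188)), (238, np.int64(182), np.int64(175), np.int64(188)), (239, np.int64(156), np.int64(150), np.int64(160)), (247, np.int64(134), np.int64(130), np.int64(130))]
232 [(236, np.int64(149), np.int64(142), np.int64(153)), (237, np.int64(174), np.int64(167), np.int64(180)), (238, np.int64(177), np.int64(171), np.int64(184)), (239, np.int64(157), np.int64(151), np.int64(162))]
0.082 [228.3307439  203.88186317] [243.71221835 210.69629135]
0.095 [227.86541136 199.24026202] [243.33318736 205.9659524 ]
0.108 [227.39493006 194.54811887] [242.94998104 201.18269197]
spindle [237.70354719 225.65901014]
spindle [237.23689734 220.47522425]
spindle [236.76442006 215.22670442]
```

Edges agree to under a pixel. I'll descend slowly to just above the seat.

>>> drive_tool(
  rows=[
    {"x": 0.0,"y": 0.0005,"z": 0.01,"spin": 0.0,"fingers": -1.0},
    {"x": 0.0,"y": 0.0005,"z": 0.02,"spin": 0.0,"fingers": -1.0},
    {"x": 0.0,"y": 0.0005,"z": 0.03,"spin": 0.0,"fingers": -1.0},
    {"x": 0.0,"y": 0.0005,"z": 0.035,"spin": 0.0,"fingers": -1.0},
    {"x": 0.0,"y": 0.0005,"z": 0.04,"spin": 0.0,"fingers": -1.0},
    {"x": 0.0,"y": 0.0005,"z": 0.045,"spin": 0.0,"fingers": -1.0},
    {"x": 0.0,"y": 0.0005,"z": 0.045,"spin": 0.0,"fingers": -1.0},
  ],
)

```text
time_s: 8.32
tcp_pos: [0.514, 0.2468, 0.0602]
eef_rot: [180.0, 0.0, 0.1]
contact_force: [-0.2, -0.8, -0.8]
gripper_width: 0.0361
gripper_force: 20.0
```

>>> drive_tool(
  rows=[
    {"x": 0.0,"y": 0.0,"z": 0.008,"spin": 0.0,"fingers": -1.0},
    {"x": 0.0,"y": 0.0,"z": 0.015,"spin": 0.0,"fingers": -1.0},
    {"x": 0.0,"y": 0.0,"z": 0.02,"spin": 0.0,"fingers": -1.0},
    {"x": 0.0,"y": 0.0,"z": 0.022,"spin": 0.0,"fingers": -1.0},
    {"x": 0.0,"y": 0.0,"z": 0.022,"spin": 0.0,"fingers": -1.0},
    {"x": 0.0,"y": 0.0,"z": 0.022,"spin": 0.0,"fingers": -1.0},
  ],
)

```text
time_s: 9.07
tcp_pos: [0.5143, 0.2471, 0.0388]
eef_rot: [-180.0, -0.0, 0.1]
contact_force: [0.9, -0.3, -0.7]
gripper_width: 0.0356
gripper_force: 20.0
```

>>> drive_tool(
  rows=[
    {"x": 0.0,"y": 0.0,"z": 0.001,"spin": 0.0,"fingers": -1.0},
    {"x": 0.0,"y": 0.0,"z": 0.001,"spin": 0.0,"fingers": -1.0},
    {"x": 0.0,"y": 0.0,"z": 0.0015,"spin": 0.0,"fingers": -1.0},
    {"x": 0.0,"y": 0.0,"z": 0.0015,"spin": 0.0,"fingers": -1.0},
  ],
)

```text
time_s: 9.57
tcp_pos: [0.5143, 0.2471, 0.0376]
eef_rot: [-180.0, -0.0, 0.1]
contact_force: [-2.2, -0.6, 4.3]
gripper_width: 0.0363
gripper_force: 20.0
```

Seated, with 4 N of contact at the expected height. Release and rise.

>>> drive_tool(
  rows=[
    {"x": 0.0,"y": 0.0,"z": 0.0,"spin": 0.0,"fingers": -0.1},
    {"x": 0.0,"y": 0.0,"z": 0.0,"spin": 0.0,"fingers": 0.3},
    {"x": 0.0,"y": 0.0,"z": 0.0,"spin": 0.0,"fingers": 1.0},
    {"x": 0.0,"y": 0.0,"z": 0.0,"spin": 0.0,"fingers": 1.0},
    {"x": 0.0,"y": 0.0,"z": -0.02,"spin": 0.0,"fingers": 1.0},
    {"x": 0.0,"y": 0.0,"z": -0.05,"spin": 0.0,"fingers": 1.0},
    {"x": 0.0,"y": 0.0,"z": -0.1,"spin": 0.0,"fingers": 1.0},
    {"x": 0.0,"y": 0.0,"z": -0.15,"spin": 0.0,"fingers": 1.0},
    {"x": 0.0,"y": 0.0,"z": -0.19,"spin": 0.0,"fingers": 1.0},
    {"x": 0.0,"y": 0.0,"z": -0.19,"spin": 0.0,"fingers": 1.0},
  ],
)

```text
time_s: 10.82
tcp_pos: [0.5156, 0.248, 0.2309]
eef_rot: [-179.8, -0.3, 0.1]
contact_force: [0.0, -0.2, -1.1]
gripper_width: 0.0875
gripper_force: 0.0
```

Run:
```python
from h import *
print(sensors.get_state()["tcp_pos"],sensors.get_state()["joints"])
c,K,o,M=cam("wrist"); a=c["pixels"]; q=px(K,o,M,[.5128,.2467,.042]); u,v=int(q[0]),int(q[1]); print(q, px(K,o,M,[.5128,.2467,.062]))
S,K,o,M=cam("scene"); q=px(K,o,M,[.513,.2467,.03]); x,y=int(q[0]),int(q[1])
f=lambda i,u,v:cv2.resize(i[v-40:v+40,u-40:u+40],(400,400),interpolation=2)
cv2.imwrite("pics/w5.png",np.hstack([f(a,u,v),f(S["pixels"],x,y)])[...,::-1])
```

```text
[0.51564458 0.248046   0.23093632] [ 4.53054141e+01  1.12828719e+01 -1.41320455e+01  5.25875511e-02
 -6.41893877e+01  4.47642107e+01]
[318.28921291 217.55136528] [318.32643973 223.59492573]
```

View pics/w5.png

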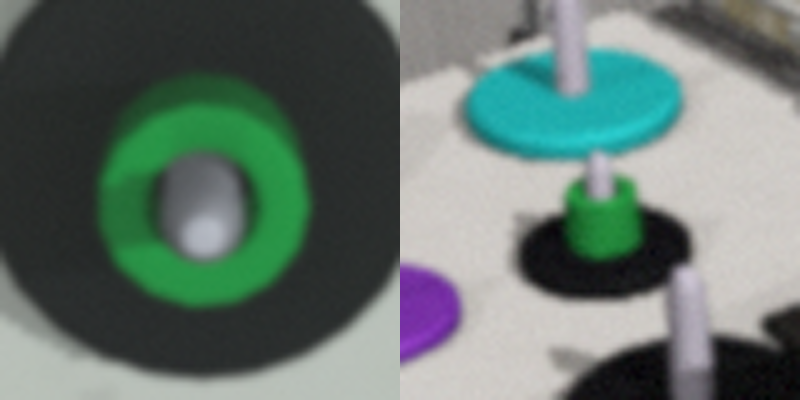

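The spacer is seated: the ring is centred at (205,205) in the crop, flat on the base, with the spindle up through it. On to the roll.

>>> drive_tool(
  rows=[
    {"x": 0.01,"y": 0.606,"z": 0.0,"spin": 0.0,"fingers": 1.0},
    {"x": 0.01,"y": 0.606,"z": 0.0,"spin": 0.0,"fingers": 1.0},
    {"x": 0.01,"y": 0.606,"z": 0.0,"spin": 0.0,"fingers": 1.0},
    {"x": 0.01,"y": 0.606,"z": 0.0,"spin": 0.0,"fingers": 1.0},
    {"x": 0.01,"y": 0.606,"z": 0.0,"spin": 0.0,"fingers": 1.0},
    {"x": 0.01,"y": 0.606,"z": 0.0,"spin": 0.0,"fingers": 1.0},
    {"x": 0.01,"y": 0.606,"z": 0.0,"spin": 0.0,"fingers": 1.0},
    {"x": 0.01,"y": 0.606,"z": 0.0,"spin": 0.0,"fingers": 1.0},
    {"x": 0.01,"y": 0.606,"z": 0.0,"spin": 0.0,"fingers": 1.0},
    {"x": 0.01,"y": 0.606,"z": 0.0,"spin": 0.0,"fingers": 1.0},
  ],
)

```text
time_s: 12.18
tcp_pos: [0.5237, -0.3613, 0.2247]
eef_rot: [-179.9, 0.2, -0.0]
contact_force: [0.6, 1.1, 0.2]
gripper_width: 0.0878
gripper_force: 0.0
```

>>> drive_tool(
  rows=[
    {"x": 0.0,"y": 0.0,"z": 0.04,"spin": 0.0,"fingers": 1.0},
    {"x": 0.0,"y": 0.0,"z": 0.07,"spin": 0.0,"fingers": 1.0},
    {"x": 0.0,"y": 0.0,"z": 0.07,"spin": 0.0,"fingers": 1.0},
    {"x": 0.0,"y": 0.0,"z": 0.07,"spin": 0.0,"fingers": 1.0},
  ],
)

```text
time_s: 12.68
tcp_pos: [0.5252, -0.3591, 0.1574]
eef_rot: [180.0, 0.0, 0.1]
contact_force: [1.1, 0.4, 0.8]
gripper_width: 0.0874
gripper_force: 0.0
```

Run:
```python
from h import *
s=sensors.get_state(); print(s["tcp_pos"],s["eef_rot"],s["joints"])
c,K,o,M=cam("wrist"); im=c["pixels"]
q,ct,P=find(im,K,o,M,(5,80,60),(22,255,255),(.564,-.358,.025),90,.025); a,e=circ(P); print("roll",q,a,e,ct.min(0),ct.max(0))
```

```text
[ 0.52518144 -0.3591458   0.15739922] [1.79977177e+02 2.39986498e-02 9.89236894e-02] [-1.68040242e+01  2.07444665e+01 -1.11657531e+01  3.39385235e-02
 -5.81061109e+01  1.06885017e+02]
roll [314.22968127 180.09566653] [ 0.56554616 -0.35938107  0.02609673] 0.00026454272165347574 [279 140] [353 213]
```

>>> drive_tool(
  rows=[
    {"x": 0.039,"y": 0.0,"z": 0.05,"spin": 0.0,"fingers": 1.0},
    {"x": 0.039,"y": 0.0,"z": 0.09,"spin": 0.0,"fingers": 1.0},
    {"x": 0.039,"y": 0.0,"z": 0.12,"spin": 0.0,"fingers": 1.0},
    {"x": 0.039,"y": 0.0,"z": 0.133,"spin": 0.0,"fingers": 1.0},
    {"x": 0.039,"y": 0.0,"z": 0.133,"spin": 0.0,"fingers": 1.0},
    {"x": 0.039,"y": 0.0,"z": 0.133,"spin": 0.0,"fingers": 0.3},
    {"x": 0.039,"y": 0.0,"z": 0.133,"spin": 0.0,"fingers": -0.2},
    {"x": 0.039,"y": 0.0,"z": 0.133,"spin": 0.0,"fingers": -1.0},
    {"x": 0.039,"y": 0.0,"z": 0.133,"spin": 0.0,"fingers": -1.0},
    {"x": 0.039,"y": 0.0,"z": 0.133,"spin": 0.0,"fingers": -1.0},
  ],
  newtons=25,
)

```text
time_s: 13.98
tcp_pos: [0.5641, -0.3591, 0.0246]
eef_rot: [180.0, -0.0, 0.1]
contact_force: [-0.8, 1.5, 4.3]
gripper_width: 0.0537
gripper_force: 25.0
```

>>> drive_tool(
  rows=[
    {"x": 0.0,"y": 0.0,"z": 0.0,"spin": 0.0,"fingers": -1.0},
    {"x": 0.0,"y": 0.0,"z": 0.0,"spin": 0.0,"fingers": -1.0},
  ],
)

```text
time_s: 14.22
tcp_pos: [0.5641, -0.3591, 0.0246]
eef_rot: [180.0, -0.0, 0.1]
contact_force: [-0.2, 1.3, 4.8]
gripper_width: 0.0536
gripper_force: 25.0
```

>>> drive_tool(
  rows=[
    {"x": 0.0,"y": 0.0,"z": -0.03,"spin": 0.0,"fingers": -1.0},
    {"x": 0.0,"y": 0.0,"z": -0.08,"spin": 0.0,"fingers": -1.0},
    {"x": 0.0,"y": 0.0,"z": -0.13,"spin": 0.0,"fingers": -1.0},
    {"x": 0.0,"y": 0.0,"z": -0.18,"spin": 0.0,"fingers": -1.0},
    {"x": 0.0,"y": 0.0,"z": -0.2,"spin": 0.0,"fingers": -1.0},
    {"x": 0.0,"y": 0.0,"z": -0.2,"spin": 0.0,"fingers": -1.0},
    {"x": 0.0,"y": 0.0,"z": -0.2,"spin": 0.0,"fingers": -1.0},
  ],
)

```text
time_s: 15.1
tcp_pos: [0.5632, -0.3585, 0.2223]
eef_rot: [-179.9, 0.1, 0.1]
contact_force: [-0.7, -0.5, -1.3]
gripper_width: 0.0538
gripper_force: 25.0
```

Run:
```python
from h import *
s=sensors.get_state(); t=s["tcp_pos"]; print(t,s["eef_rot"],s["gripper_width"],s["contact_force"])
c,K,o,M=cam("wrist"); im=c["pixels"]; zt=t[2]+.0004
g=im[:,312:321].astype(float).mean(1); d=np.abs(np.diff(g,axis=0)).sum(1)
print([(v,round(d[v])) for v in range(230,420) if d[v]>18 and d[v]==d[v-2:v+3].max()])
for n,p in [("+bottom",(.027,-.025)),("+rim",(.027,0)),("hole+",(.0125,0)),("hole-",(-.0125,0)),("-rim",(-.027,0))]:
    P=np.array([t[0]+p[0],t[1],zt+p[1]]); print(n,px(K,o,M,P).round(1),px(K,o,M,P+[.001,0,0])[1].round(1))
cv2.imwrite("pics/w6.png",cv2.resize(im[230:400,216:416],None,fx=3.5,fy=3.5,interpolation=2)[...,::-1])
```

```text
[ 0.56318824 -0.35851376  0.22226702] [-1.79925521e+02  1.18405189e-01  5.45996291e-02] 0.053828060847470376 [-0.71419749 -0.50924146 -1.27489576]
[(246, 96), (265, 30), (291, 58), (320, 66), (335, 59), (370, 42), (377, 82), (407, 104)]
+bottom [315.9 245.4] 243.3
+rim [315.8 266.5] 264.1
hole+ [315.8 299.9] 297.7
hole- [315.8 353.2] 351.1
-rim [315.8 381.8] 379.9
```

View pics/w6.png

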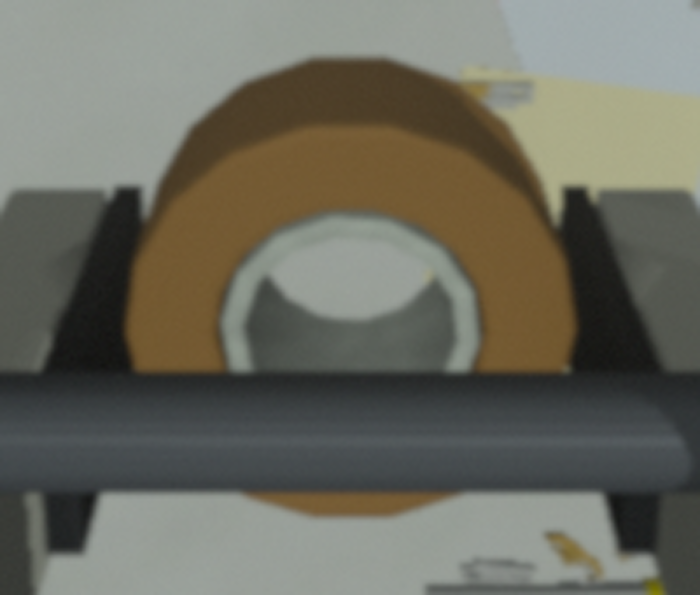

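The roll is held level: its edges match the model to within about 1 mm and the core is centred at u≈316. Carry it over the stapler.

>>> drive_tool(
  rows=[
    {"x": -0.005,"y": -0.06,"z": 0.0,"spin": 0.0,"fingers": -1.0},
    {"x": -0.01,"y": -0.12,"z": 0.0,"spin": 0.0,"fingers": -1.0},
    {"x": -0.015,"y": -0.18,"z": 0.0,"spin": 0.0,"fingers": -1.0},
    {"x": -0.02,"y": -0.24,"z": 0.0,"spin": 0.0,"fingers": -1.0},
    {"x": -0.025,"y": -0.3,"z": 0.0,"spin": 0.0,"fingers": -1.0},
    {"x": -0.03,"y": -0.36,"z": 0.0,"spin": 0.0,"fingers": -1.0},
    {"x": -0.035,"y": -0.42,"z": 0.0,"spin": 0.0,"fingers": -1.0},
    {"x": -0.04,"y": -0.48,"z": 0.0,"spin": 0.0,"fingers": -1.0},
    {"x": -0.046,"y": -0.54,"z": 0.0,"spin": 0.0,"fingers": -1.0},
    {"x": -0.052,"y": -0.58,"z": 0.0,"spin": 0.0,"fingers": -1.0},
  ],
)

```text
time_s: 16.4
tcp_pos: [0.5102, 0.2232, 0.2225]
eef_rot: [179.9, 0.1, 0.2]
contact_force: [-0.1, 0.1, -1.0]
gripper_width: 0.054
gripper_force: 25.0
```

>>> drive_tool(
  rows=[
    {"x": 0.0,"y": -0.0255,"z": 0.0,"spin": 0.0,"fingers": -1.0},
    {"x": 0.0,"y": -0.0255,"z": 0.0,"spin": 0.0,"fingers": -1.0},
    {"x": 0.0,"y": -0.0255,"z": 0.04,"spin": 0.0,"fingers": -1.0},
    {"x": 0.0,"y": -0.0255,"z": 0.07,"spin": 0.0,"fingers": -1.0},
    {"x": 0.0,"y": -0.0255,"z": 0.09,"spin": 0.0,"fingers": -1.0},
    {"x": 0.0,"y": -0.0255,"z": 0.1,"spin": 0.0,"fingers": -1.0},
    {"x": 0.0,"y": -0.0255,"z": 0.1,"spin": 0.0,"fingers": -1.0},
    {"x": 0.0,"y": -0.0255,"z": 0.1,"spin": 0.0,"fingers": -1.0},
    {"x": 0.0,"y": -0.0255,"z": 0.1,"spin": 0.0,"fingers": -1.0},
  ],
)

```text
time_s: 17.52
tcp_pos: [0.5116, 0.2467, 0.125]
eef_rot: [-179.9, -0.1, 0.1]
contact_force: [0.6, 0.1, -0.1]
gripper_width: 0.0539
gripper_force: 25.0
```

Run:
```python
from h import *
L=[]
for k in range(8):
    cams.capture("wrist"); s=sensors.get_state(); L.append([*s["tcp_pos"],*(np.array(s["eef_rot"])%360)])
print(np.mean(L,0),np.std(L,0),s["qd"].round(2))
```

```text
[5.11269123e-01 2.46607794e-01 1.24448192e-01 1.80025648e+02
 3.59972834e+02 7.51503190e-02] [1.08729167e-04 7.92846621e-05 2.47595644e-04 1.77556877e-02
 1.88481288e-02 2.42464607e-03] [ 0.03  0.07 -0.08  0.02 -0.01 -0.01]
```

>>> drive_tool(
  rows=[
    {"x": 0.0005,"y": 0.0,"z": 0.01,"spin": 0.0,"fingers": -1.0},
    {"x": 0.0005,"y": 0.0,"z": 0.02,"spin": 0.0,"fingers": -1.0},
    {"x": 0.0005,"y": 0.0,"z": 0.0275,"spin": 0.0,"fingers": -1.0},
    {"x": 0.0005,"y": 0.0,"z": 0.0275,"spin": 0.0,"fingers": -1.0},
    {"x": 0.0005,"y": 0.0,"z": 0.0275,"spin": 0.0,"fingers": -1.0},
    {"x": 0.0005,"y": 0.0,"z": 0.0275,"spin": 0.0,"fingers": -1.0},
    {"x": 0.0005,"y": 0.0,"z": 0.0275,"spin": 0.0,"fingers": -1.0},
    {"x": 0.0005,"y": 0.0,"z": 0.0275,"spin": 0.0,"fingers": -1.0},
  ],
)

```text
time_s: 18.92
tcp_pos: [0.5117, 0.2465, 0.0967]
eef_rot: [-180.0, -0.0, 0.1]
contact_force: [0.8, 0.9, -1.7]
gripper_width: 0.0543
gripper_force: 25.0
```

Run:
```python
from h import *
L=[]
for k in range(8):
    c=cams.capture("wrist"); s=sensors.get_state(); L.append([*s["tcp_pos"],*(np.array(s["eef_rot"])%360)])
print(np.mean(L,0),s["contact_force"],s["qd"].round(2))
a=c["pixels"][200:400,216:416]; S,K,o,M=cam("scene"); q=px(K,o,M,[.513,.2467,.06]); x,y=int(q[0]),int(q[1])
b=S["pixels"][y-30:y+30,x-30:x+30]; print(q)
for z,rr in ((.072,.027),(.097,.027)):
    p=[px(K,o,M,[.5126+rr*np.cos(t),.2465+rr*np.sin(t),z]) for t in np.linspace(0,6.28,60)]; print(z,((np.array([np.min(p,0),np.max(p,0)])-[x-30,y-30])*400/60+[400,0]).round(0))
print("tip",((px(K,o,M,[.5126,.2465,.062])-[x-30,y-30])*400/60+[400,0]).round(0))
cv2.imwrite("pics/w7.png",np.hstack([cv2.resize(a,(400,400),interpolation=2),cv2.resize(b,(400,400),interpolation=2)])[...,::-1])
```

```text
[5.11684041e-01 2.46473084e-01 9.66129774e-02 1.80003130e+02
 3.14996746e+02 6.84937614e-02] [ 0.17345667  0.72901898 -0.70640063] [ 0.06  0.01  0.    0.07 -0.1   0.02]
[236.82965009 215.20164442]
0.072 [[530. 142.]
 [675. 207.]]
0.097 [[523.  82.]
 [670. 146.]]
tip [605. 197.]
```

View pics/w7.png

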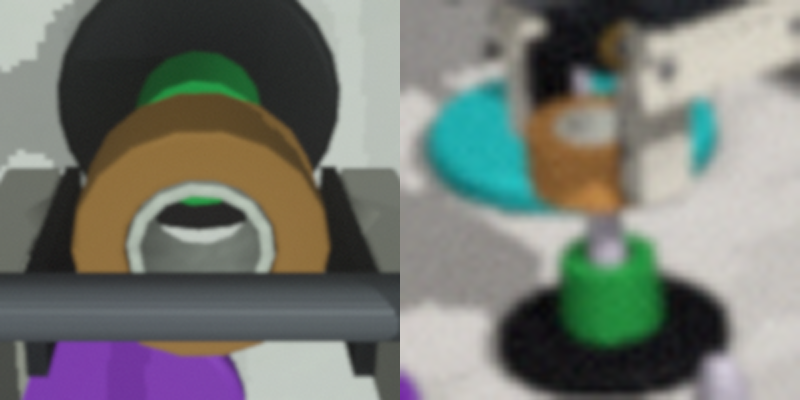

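The last view agrees with the model. The roll is centred on the base and spacer in the wrist crop (201 against 199), its scene outline sits within about 3 px of the prediction, and it is level and still with clear air above the tip.

```bash
python3 -c "
from plant import r
print(r.close_job())"
```

```text
the job is handed in; nothing more can be done
None
```

The job is handed in: the green spacer is seated on the base of the small black spindle and released, and the roll is held still, level and centred about 1 cm above the tip. It took about 20 s of the 72 s, and the arm never went near the stapler, pen box or lens can.

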